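# Close the valve under the sprung lid of an air valve box

## Task

Shut the valve in the air valve box: lift its sprung lid by the bar pull until the stay catches in the last notch, and let the lid down gently onto the stay so that it stands propped open by itself. Then turn the valve knob clockwise until you feel it close on its seat and nip it up snug, without forcing it. Leave the lid propped and do not knock the tools around the box.

Things in the scene. Friction and masses are not known exactly. Their poses are not given: they have to be found in the camera images.
- valve_box: Grey steel box, 180 (x) x 214 (y) x 100 mm, fixed, open on top under its lid; gauge and two brass couplings on its front. Origin: centre of its underside; x points from front to hinge side, y to its left, z up. Walls 4 mm thick; sunk deck inside 50 mm up. A notched rack for the lid's stay runs along the inside of the left wall, up to 82 mm high, from y = 77 mm outward.
- lid (a joint): Lid, 0.25 kg, hinged along the back top edge. 0 closed, grows as it opens, hard stop at 1.745 rad. A spring and its weight close it: 1 to 2 N at the pull. A stay with a roller foot hangs under its left side and runs over three notches by itself as the lid rises; let down, the lid rests at about 0.84, 1.15 or 1.46 rad. The last notch catches once the lid has passed about 1.57 rad.
- lid_grip (a point): Middle of the lid's bar pull: a black sleeve, 18 mm thick, 66 mm long along the box's y, between two steel arms ahead of the lid's front edge. It spins freely on its pin, so a gripper may keep its direction while the lid swings. It lies 220 mm from the hinge line along the lid and 6 mm above it, 38 mm clear of the lid's edge.
- lid_hinge (a point): Middle of the lid's hinge line: 88 mm behind the box's centre, 104 mm above the bench.
- valve_knob (a joint): Turn of the knob, clockwise from above is positive (closing); starts at 0.6 to 0.8 rad. Dry friction of 0.12 N m holds it (a hand at rest may read it with either sign). Where it meets the seat differs each time, 1.0 to 1.9 rad, and can only be felt: from there torque climbs about 0.75 N m per rad. Snug is 0.05 to 0.19 N m above the friction (aim for 0.1); more crushes the soft seat.
- knob_grip (a point): Grip point of the valve knob, on its vertical axis, 87 mm above the bench, 8 mm below the knob's top, 10 mm in front of the box's centre. The knob is a black bar 44 mm long, 14 mm thick, 32 mm high on a 48 mm round flange whose top is 63 mm above the bench. This point's x runs along the bar, so pinch along its y; z up.
- valve_stem: Brass valve stem, 10 mm thick, hidden inside the box under the knob; the knob screws it down 6 mm per rad onto the seat. Origin: centre of its lower end. Its contact force is the seating force: 8 to 32 N is snug.
- oil_can: Red pump oil can with a thin spout, 72 x 93 x 153 mm, stands to the right of the box. Origin: centre of its underside, z up. To be left alone.
- adjustable_wrench: Steel adjustable spanner, 218 mm long, lies to the left of the box. Origin: middle of its underside, long axis y. To be left alone.
- tape_measure: Yellow and black tape measure, 38 x 85 x 65 mm, stands behind and to the left of the box. Origin: middle of its underside. To be left alone.

How it is judged:
By the outcome, as a careful person would: the job done as asked, in the order asked, and still so for the second after the job is handed in, with the robot touching nothing.
It also fails if it takes over 70 s, if anything falls off the work surface, if the arm or the gripper's body presses on something with over 40 N, if the wrist force passes 120 N, or if a joint passes its speed limit or range.

## Robot

A 6-joint arm with a two-finger parallel gripper is mounted at the origin on a cart in front of the work surface, level with it; the furniture and walls round the work are solid. World frame = base frame: x ahead of the robot, y to its left, z up, the work surface at z = 0. Lengths are in mm, angles in rad, forces in N, time in s.
With the tool pointing down it reaches from about 250 to 800 mm from the base axis. Payload 8.5 kg.
Tool frame: the origin (TCP) lies midway between the tips of the shut fingers; the grasp point (between the pads) lies 19 mm behind it; z points along the fingers, y is the line along which they close (so a half turn about z gives the same grasp; the last joint's range is limited). The gripper opens to 85 mm and grips with 20 to 120 N. Pads are 22 mm wide; open, the fingers measure 114 mm over their backs; the gripper's body (76 mm by 85 mm) begins 54 mm behind the grasp point. The pads swing forward as they close: fully open they stand 13 mm farther back than shut.
Start: joints at [-1.302, 0.238, -0.013, 1.319, 0, 1.571], TCP at [139.413, -506.105, 231.276] pointing down, gripper open.
Joint ranges: [-2.66, 2.66], [-1.03, 1.9], [-1.14, 1.46], [-1.82, 2.27], [-1.45, 1.34], [-3.14, 3.14]. Speed limits (rad/s): [2.22, 2.22, 2.79, 3.14, 3.14, 3.14].

## Interface

Orientations are given as a unit quaternion [w, x, y, z].
In Python, from bench import monitor, imaging, job gives the robot as it stands. The module is installed in compiled form; this text tells all that it offers.
- The arm moves only by the tool jog_arm, never from a script. Its argument "series" is a list of rows, each a list of 2 entries, a list of its own where there are three numbers: the shift along the tool's x, y, z in m, then the turn about the tool's z in degrees. In form: [[[dx, dy, dz], turn], ...]. A call has 1 to 8 rows; each row shifts and turns the commanded pose from where the row before left it, along the tool's axes as they then stand; what a row does not reach is not made up. A row lasts 1/8 s, in which the tool goes at most 62.5 mm and 10.7 degrees, less where a joint would pass 70% of its speed; a pose out of reach is approached as far as the arm can. A call is refused whole if a number of a shift passes 0.0625 or a number of a turn 10.7, either way. A call with a gripper value outside its range is refused whole. "grip" is the opening, from 0 (shut) to 1 (fully open), set as the call begins (left out, the last holds). The fingers move at their own pace and stop on an object; "grip_force" is the grip in N (left out, the last holds). Time passes only in rows, so rows that do not move let the fingers close. It gives the time, the measured TCP pose, the force, the opening and the grip force at its end, in the units of the state.
- monitor.get_state(): the state, without advancing time (a new reading comes with each control period).
- imaging.capture(name): name is "scene" or "side" or "wrist"; returns a dict with "color" (420x560x3 uint8, red, green, blue), "camera_matrix" (3x3 intrinsics, pixels), "rvec" (rotation vector, rad) and "tvec" (3), from world to camera coordinates, as OpenCV has them. Camera axes: x right, y down, z forward; pixel columns grow to the right and rows downward; lengths in mm; the calibration is good to about 2 mm. The wrist camera is an equidistant fisheye: a pixel r from the principal point sees the ray r / f radians off the axis. A picture is of the moment at which its call begins. There is no depth.
- job.hand_in(): hands the job in; it is judged then, once.
The state is a dict: "t": time; "joint_pos": joint angles; "joint_vel": joint speeds; "joint_torque": joint torques, N m; "tcp_pos": TCP position; "ee_rot": TCP orientation; "force": force on the tool from outside, world axes, zero at the start; "ft_torque": the same for the moment, N m; "finger_gap": opening from 0.0 (shut) to 1.0 (fully open); "grasp_force": force on a finger pad.
Only numpy, scipy, OpenCV 4.12 (cv2) and the standard library are available. Lean on these libraries where they do the work, as an engineer would, in place of code of your own. Each camera call takes 0.05 s, during which the arm holds its last target. There are 200 camera calls.

## Working session

There is one attempt and no reset: what is moved stays moved. The work goes in short steps, Python scripts to look and compute and a tool call to move; the robot and the scene stay as the last step left them, time stands still between calls to the robot, and variables do not carry over. Pictures are saved under pics/ and viewed, at most 10 in all, crops included, and the job is handed in when it is done.

Besides the shell and the picture viewer there is one more tool, called after "Request:" as name(argument=value, ...), one argument or row to a line, values as JSON. jog_arm: Moves the arm, as the interface text tells. Its arguments: {"type":"object","properties":{"series":{"type":"array","items":{"type":"array"}},"grip":{"type":"number"},"grip_force":{"type":"number"}},"required":["series"]}

```bash
mkdir -p pics; python3 - <<'E'
from bench import monitor, imaging
import cv2,numpy as np,pickle
s=monitor.get_state(); print(s)
d={}
for n in("scene","side","wrist"):
    c=imaging.capture(n); d[n]=c
    print(n,c["camera_matrix"].tolist(),np.ravel(c["rvec"]),np.ravel(c["tvec"]))
    cv2.imwrite(f"pics/{n}0.png",c["color"][:,:,::-1])
pickle.dump(d,open("d0.pkl","wb"))
E
```

```text
{'t': 0.0, 'joint_pos': array([-1.30199803e+00,  2.38780711e-01, -1.42473335e-02,  1.31921147e+00,
       -3.05330961e-05,  1.57082392e+00]), 'joint_vel': array([-0.00200021, -0.00033437, -0.00113355, -0.00210609,  0.00126844,
       -0.00162911]), 'joint_torque': array([ 1.16700212e-03, -5.38781047e+01,  3.46433794e+01,  1.87503593e-02,
        1.28716933e-04,  3.20797972e-05]), 'tcp_pos': array([ 139.30596864, -505.7476529 ,  230.68036356]), 'ee_rot': array([-7.13038707e-04,  9.90983610e-01,  1.33981208e-01, -1.11828517e-04]), 'force': array([-0.14828051, -0.38582055,  0.5549107 ]), 'ft_torque': array([ 0.02244422,  0.02819063, -0.06464923]), 'grasp_force': 0.0, 'finger_gap': 1.0026239921219897}
scene [[389.6242486003752, 0.0, 286.4682988380484], [0.0, 389.6242486003752, 212.30716300337588], [0.0, 0.0, 1.0]] [ 2.29539862 -0.88924931  0.33539826] [-414.38489178  375.87395646  635.89587369]
side [[416.6307999613009, 0.0, 282.7478751743925], [0.0, 416.6307999613009, 203.3596566854792], [0.0, 0.0, 1.0]] [ 0.54244655 -2.36261282  1.57057183] [531.96189316 196.64808807 861.54147792]
wrist [[325.19226210127806, 0.0, 276.0103192251633], [0.0, 325.19226210127806, 205.44778774976882], [0.0, 0.0, 1.0]] [-2.29562408  1.74983524  0.27198447] [-524.34533297  -39.22360302  380.99268088]
```

View pics/scene0.png

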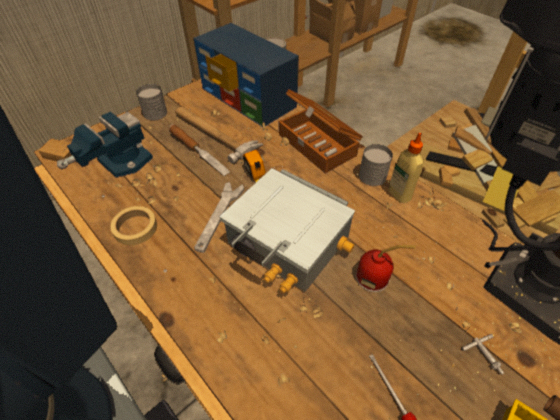

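View pics/side0.png

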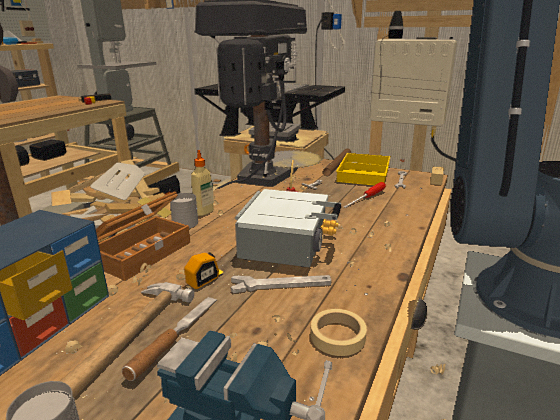

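The scene view shows the pale lid with corners near (223,214), (272,172), (354,212), (305,262) and the pull arms ending near (235,242) and (268,262). The side view shows the same box near (280,225).

```bash
cat > h.py <<'E'
import numpy as np,cv2,pickle
def ray(c,uv):
    R,_=cv2.Rodrigues(np.array(c["rvec"],float)); t=np.ravel(c["tvec"])
    p=cv2.undistortPoints(np.array(uv,float).reshape(-1,1,2),c["camera_matrix"],None).reshape(-1,2)
    return -R.T@t,(R.T@np.c_[p,np.ones(len(p))].T).T
def plane(c,uv,z):
    o,d=ray(c,uv); return o+d*((z-o[2])/d[:,2])[:,None]
def proj(c,P):
    return cv2.projectPoints(np.array(P,float).reshape(-1,1,3),np.array(c["rvec"],float),np.array(c["tvec"],float),c["camera_matrix"],None)[0].reshape(-1,2)
E
python3 - <<'E'
from h import *
d=pickle.load(open("d0.pkl","rb"))
for n,seed in(("scene",(290,212)),("side",(285,208))):
    im=d[n]["color"]; hsv=cv2.cvtColor(im,cv2.COLOR_RGB2HSV)
    print(im[seed[1],seed[0]],hsv[seed[1],seed[0]])
    m=((hsv[...,1]<45)&(hsv[...,2]>165)).astype(np.uint8)
    m=cv2.morphologyEx(m,cv2.MORPH_OPEN,np.ones((5,5)))
    _,l=cv2.connectedComponents(m); m=(l==l[seed[1],seed[0]]).astype(np.uint8)
    c=max(cv2.findContours(m,0,2)[0],key=cv2.contourArea); h=cv2.convexHull(c)
    q=cv2.approxPolyDP(h,8,True).reshape(-1,2); print(n,m.sum(),q.tolist()); print(plane(d[n],q,104).round(1).tolist())
a=d["scene"]["color"][160:300,200:370]; b=d["side"]["color"][180:275,225:350]
a=cv2.resize(a,None,fx=3,fy=3,interpolation=2); b=cv2.resize(b,None,fx=2.2,fy=2.2,interpolation=2)
o=np.zeros((420,800,3),np.uint8); o[:,:510]=a; o[:b.shape[0],515:515+b.shape[1]]=b[:,:285]
cv2.imwrite("pics/crop.png",o[:,:,::-1])
E
```

```text
[224 212 184] [ 21  46 224]
scene 235200 [[559, 0], [559, 419], [0, 419], [0, 0]]
[[2144.5, 114.4, 104.0], [606.9, -538.4, 104.0], [6.9, 9.2, 104.0], [488.7, 1591.2, 104.0]]
[234 229 209] [ 24  27 234]
side 2398 [[239, 218], [263, 190], [325, 195], [313, 229]]
[[648.4, 119.4, 104.0], [685.9, -68.4, 104.0], [517.2, -106.9, 104.0], [468.3, 98.4, 104.0]]
```

View pics/crop.png

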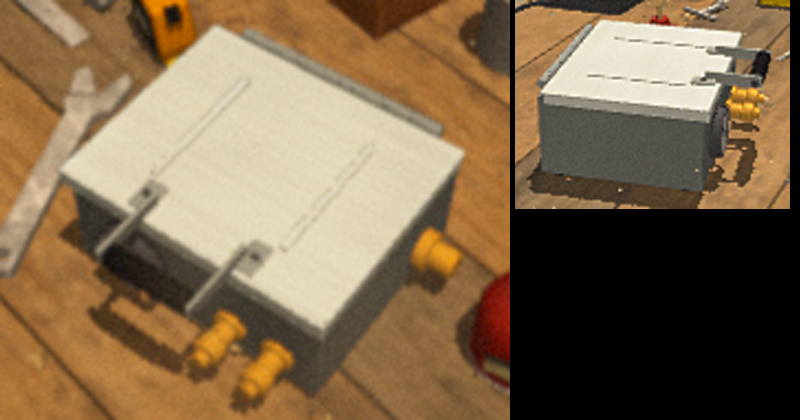

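The crop shows the lid corners and the two arms ending near crop (105,250) and (192,308), with the black sleeve between them. The wrench is on the left and the can on the right.

```bash
python3 - <<'E'
from h import *
d=pickle.load(open("d0.pkl","rb"))
k=lambda p:(np.array(p,float)+.5)/3-.5+[200,160]
S=plane(d["scene"],k([[63,174],[215,28],[463,152],[325,328]]),106)
print("FL BL BR FR",S.round(1).tolist())
k2=lambda p:(np.array(p,float)-[515,0]+.5)/2.2-.5+[225,180]
T=plane(d["side"],k2([[706,107],[541,97],[600,20],[741,32]]),106)
print("side FL BL BR FR",T.round(1).tolist())
for Q in(S,T):
    f=(Q[0]+Q[3])/2;b=(Q[1]+Q[2])/2; l=(Q[0]+Q[1])/2-(Q[2]+Q[3])/2
    print(f,b,np.linalg.norm(f-b),np.linalg.norm(l),"yaw fb",np.arctan2(*(b-f)[1::-1]),"yaw l",np.arctan2(-l[0],l[1]))
print("arm ends scene z110",plane(d["scene"],k([[102,250],[190,308]]),110).round(1))
print("arm ends side",plane(d["side"],k2([[760,82],[770,50]]),110).round(1))
w=d["wrist"]; R,_=cv2.Rodrigues(np.array(w["rvec"],float)); print("wrist pos",-R.T@np.ravel(w["tvec"]),R.T[:,2])
E
```

```text
FL BL BR FR [[468.1, 101.3, 106.0], [643.0, 141.9, 106.0], [689.1, -71.9, 106.0], [514.8, -110.3, 106.0]]
side FL BL BR FR [[471.0, 100.6, 106.0], [634.4, 152.7, 106.0], [686.8, -72.4, 106.0], [511.4, -109.9, 106.0]]
[491.43354875  -4.45950694 106.        ] [666.06693876  34.97903474 106.        ] 179.03133657434688 217.7309126959432 yaw fb 0.22211020952288804 yaw l 0.21484054067769703
[491.20335397  -4.63875528 106.        ] [660.58626461  40.15236654 106.        ] 175.2050655976931 222.69607527564264 yaw fb 0.25851967176578383 yaw l 0.21016965251712222
arm ends scene z110 [[446.9  28.7 110. ]
 [460.4 -44.3 110. ]]
arm ends side [[439.1  27.7 110. ]
 [458.1 -61.3 110. ]]
wrist pos [ 213.72271737 -485.67740902  374.26193578] [-0.29121066 -0.07841012 -0.9534402 ]
```

Request:
jog_arm(
  series=[
    [[0.036, -0.033, 0], 0],
    [[0.036, -0.033, 0], 0],
    [[0.036, -0.033, 0], 0],
    [[0.036, -0.033, 0], 0],
    [[0.036, -0.033, 0], 0],
    [[0.036, -0.033, 0], 0],
  ],
  grip=0.47,
  grip_force=30,
)

```text
t: 0.9
tcp_pos: [295.6, -256.5, 231.3]
ee_rot: [0.0, 0.991, 0.134, 0.0]
force: [0.4, 0.1, 0.4]
finger_gap: 0.468
grasp_force: 0.0
```

Request:
jog_arm(
  series=[
    [[0.036, -0.033, 0], 0],
    [[0.036, -0.033, 0], 0],
    [[0.036, -0.033, 0], 0],
    [[0.036, -0.033, 0], 0],
    [[0.036, -0.033, 0], 0],
    [[0.036, -0.033, 0], 0],
    [[0, 0, 0], -10.7],
    [[0, 0, 0], -10.7],
  ],
)

```text
t: 1.9
tcp_pos: [450.8, -8.8, 230.9]
ee_rot: [-0.0, 0.948, 0.319, -0.0]
force: [0.1, 0.5, -1.0]
finger_gap: 0.471
grasp_force: 0.0
```

Request:
jog_arm(
  series=[
    [[0, 0, 0], -10.7],
    [[0, 0, 0], -10.7],
    [[0, 0, 0], -10.7],
    [[0, 0, 0], -10.7],
    [[0, 0, 0], -10.7],
    [[0, 0, 0], -10.7],
    [[0, 0, 0], -1.4],
    [[0, 0, 0], 0],
  ],
)

```text
t: 2.9
tcp_pos: [450.7, -9.6, 231.2]
ee_rot: [-0.0, 0.628, 0.778, -0.0]
force: [0.4, 1.0, 0.3]
finger_gap: 0.47
grasp_force: 0.0
```

```bash
cat >> h.py <<'E'
def to(s,P):
    from scipy.spatial.transform import Rotation as Ro
    q=s["ee_rot"]; R=Ro.from_quat([q[1],q[2],q[3],q[0]]).as_matrix()
    return ((np.array(P)-s["tcp_pos"])@R).round(1), np.arctan2(R[1,0],R[0,0]).round(4)
def fishray(c,uv):
    R,_=cv2.Rodrigues(np.array(c["rvec"],float)); t=np.ravel(c["tvec"]); K=c["camera_matrix"]
    p=cv2.fisheye.undistortPoints(np.array(uv,float).reshape(-1,1,2),np.array(K,float),np.zeros(4)).reshape(-1,2)
    return -R.T@t,(R.T@np.c_[p,np.ones(len(p))].T).T
def fplane(c,uv,z):
    o,d=fishray(c,uv); return o+d*((z-o[2])/d[:,2])[:,None]
E
python3 - <<'E'
from h import *
from bench import monitor, imaging
s=monitor.get_state(); print(s["t"],s["tcp_pos"],s["joint_pos"],s["finger_gap"],to(s,[451.5,-11,96]))
c=imaging.capture("wrist"); pickle.dump(c,open("w1.pkl","wb"))
cv2.imwrite("pics/w1.png",c["color"][:,:,::-1])
E
```

```text
2.9 [450.65030639  -9.61285438 231.220595  ] [-2.13949057e-02  1.11285882e-01 -1.73031354e-01  1.28675340e+00
  9.85361251e-05  1.33641570e+00] 0.46967783154080256 (array([ -1.6,   0.6, 135.2]), np.float64(1.7838))
```

View pics/w1.png

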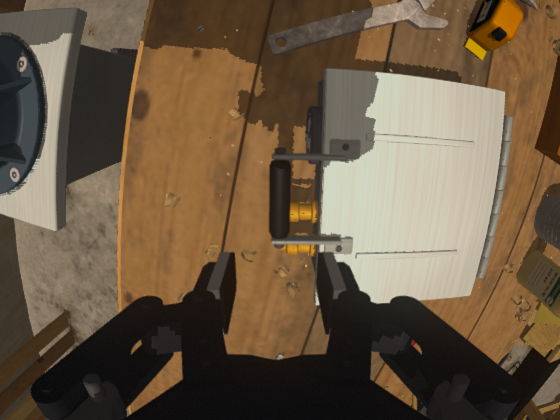

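The wrist view shows the black sleeve, centred near (280,199) and running from (280,161) to (280,236), with the lid's front edge at column 320. The fingers straddle to its near side.

```bash
python3 - <<'E'
from h import *
from bench import monitor
c=pickle.load(open("w1.pkl","rb")); s=monitor.get_state()
P=fplane(c,[[280,161],[280,236],[280,199]],110); print(P.round(1)); print([to(s,p) for p in P])
v=P[0]-P[1]; print(np.hypot(*v[:2]),"yaw",np.arctan2(-v[0],v[1]))
L=fplane(c,[[327,72],[504,91],[470,297],[316,304]],106); print(L.round(1))
E
```

```text
[[447.   22.  110. ]
 [461.3 -43.1 110. ]
 [454.   -9.8 110. ]]
[(array([ 31.7,   3.2, 121.2]), np.float64(1.784)), (array([-35. ,   3.3, 121.2]), np.float64(1.784)), (array([ -1. ,   3.2, 121.2]), np.float64(1.784))]
66.66008934640762 yaw 0.21574861275488913
[[ 468.8  102.7  106. ]
 [ 643.   142.3  106. ]
 [ 690.9  -77.7  106. ]
 [ 512.9 -109.8  106. ]]
```

Request:
jog_arm(
  series=[
    [[-0.001, 0.003, 0.025], 0],
    [[0, 0, 0.025], 0],
    [[0, 0, 0.025], 0],
    [[0, 0, 0.025], 0],
    [[0, 0, 0.02], 0],
    [[0, 0, 0.014], 0],
  ],
)

```text
t: 3.7
tcp_pos: [453.6, -9.9, 96.5]
ee_rot: [-0.0, 0.627, 0.779, -0.0]
force: [-0.2, 0.6, 0.2]
finger_gap: 0.471
grasp_force: 0.0
```

Request:
jog_arm(
  series=[
    [[0, 0, 0], 0],
    [[0, 0, 0], 0],
    [[0, 0, 0], 0],
    [[0, 0, 0], 0],
  ],
  grip=0.1,
  grip_force=30,
)

```text
t: 4.2
tcp_pos: [453.6, -10.0, 97.6]
ee_rot: [-0.0, 0.627, 0.779, -0.0]
force: [-2.6, -0.4, -0.1]
finger_gap: 0.194
grasp_force: 29.4
```

```bash
python3 - <<'E'
import numpy as np
def arc(ths):
    p=np.array([[220-220*np.cos(t)+6*np.sin(t),-(220*np.sin(t)+6*np.cos(t)-6)] for t in ths])
    p=(p*2).round()/2; return np.diff(p,axis=0)/1000
t=np.linspace(0,1.62,25); d=arc(t)
for i in range(0,24,8): print([[[0,float(a),float(b)],0] for a,b in d[i:i+8]])
print(arc([1.62,1.59,1.56,1.53,1.51,1.49,1.475,1.46,1.45,1.44]).tolist())
E
```

```text
[[[0, 0.001, -0.015], 0], [[0, 0.002, -0.0145], 0], [[0, 0.0025, -0.0145], 0], [[0, 0.004, -0.0145], 0], [[0, 0.005, -0.014], 0], [[0, 0.0055, -0.0135], 0], [[0, 0.007, -0.0135], 0], [[0, 0.0075, -0.013], 0]]
[[[0, 0.0085, -0.012], 0], [[0, 0.009, -0.0115], 0], [[0, 0.01, -0.011], 0], [[0, 0.0105, -0.0105], 0], [[0, 0.0115, -0.0095], 0], [[0, 0.012, -0.009], 0], [[0, 0.0125, -0.008], 0], [[0, 0.013, -0.007], 0]]
[[[0, 0.0135, -0.006], 0], [[0, 0.014, -0.0055], 0], [[0, 0.014, -0.004], 0], [[0, 0.0145, -0.0035], 0], [[0, 0.015, -0.0025], 0], [[0, 0.0145, -0.001], 0], [[0, 0.015, -0.0005], 0], [[0, 0.015, 0.0005], 0]]
[[-0.007, -0.0005], [-0.0065, 0.0], [-0.0065, 0.0], [-0.0045, 0.0], [-0.0045, 0.0], [-0.003, 0.0005], [-0.0035, 0.0], [-0.002, 0.0005], [-0.002, 0.0]]
```

Request:
jog_arm(
  series=[
    [[0, 0.001, -0.015], 0],
    [[0, 0.002, -0.0145], 0],
    [[0, 0.0025, -0.0145], 0],
    [[0, 0.004, -0.0145], 0],
    [[0, 0.005, -0.014], 0],
    [[0, 0.0055, -0.0135], 0],
    [[0, 0.007, -0.0135], 0],
    [[0, 0.0075, -0.013], 0],
  ],
)

```text
t: 5.2
tcp_pos: [487.4, -2.9, 210.6]
ee_rot: [0.0, 0.627, 0.779, -0.0]
force: [-3.3, -2.2, -0.3]
finger_gap: 0.198
grasp_force: 29.8
```

Request:
jog_arm(
  series=[
    [[0, 0.0085, -0.012], 0],
    [[0, 0.009, -0.0115], 0],
    [[0, 0.01, -0.011], 0],
    [[0, 0.0105, -0.0105], 0],
    [[0, 0.0115, -0.0095], 0],
    [[0, 0.012, -0.009], 0],
    [[0, 0.0125, -0.008], 0],
    [[0, 0.013, -0.007], 0],
  ],
)

```text
t: 6.2
tcp_pos: [573.6, 15.1, 289.5]
ee_rot: [0.002, 0.627, 0.779, -0.0]
force: [-0.2, -7.3, -0.0]
finger_gap: 0.196
grasp_force: 29.8
```

Request:
jog_arm(
  series=[
    [[0, 0.0135, -0.006], 0],
    [[0, 0.014, -0.0055], 0],
    [[0, 0.014, -0.004], 0],
    [[0, 0.0145, -0.0035], 0],
    [[0, 0.015, -0.0025], 0],
    [[0, 0.0145, -0.001], 0],
    [[0, 0.015, -0.0005], 0],
    [[0, 0.015, 0.0005], 0],
  ],
)

```text
t: 7.2
tcp_pos: [687.0, 38.7, 311.6]
ee_rot: [0.002, 0.627, 0.779, -0.001]
force: [1.4, -11.1, -1.3]
finger_gap: 0.198
grasp_force: 29.7
```

```bash
python3 - <<'E'
from h import *
from bench import monitor,imaging
s=monitor.get_state(); print(s["tcp_pos"],s["force"],s["joint_pos"]); print(np.hypot(*(s["tcp_pos"]-[453.6,-10,0])[:2]))
c=imaging.capture("side"); cv2.imwrite("pics/s2.png",c["color"][:,:,::-1])
E
```

```text
[686.95237901  38.66964056 311.57081367] [  1.36434715 -11.07217142  -1.32305459] [ 0.05798031  0.54460564  0.66518174  1.68874095 -0.00392027  1.41417049]
238.3737961751126
```

View pics/s2.png

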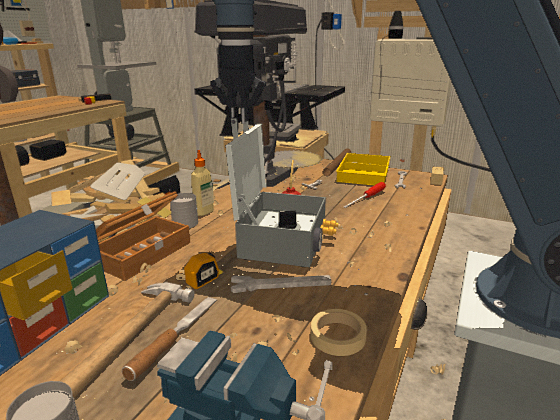

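The lid stands past vertical, held at its top edge near (250,130), and the box is open with the knob visible at (287,218). I'll let it down onto the stay.

Request:
jog_arm(
  series=[
    [[0, -0.007, 0], 0],
    [[0, -0.0065, 0], 0],
    [[0, -0.0065, 0], 0],
    [[0, -0.0045, 0], 0],
    [[0, -0.0045, 0.0005], 0],
    [[0, -0.003, 0], 0],
  ],
)

```text
t: 8.0
tcp_pos: [655.2, 32.0, 311.8]
ee_rot: [0.003, 0.627, 0.779, 0.0]
force: [1.4, -10.1, 1.8]
finger_gap: 0.201
grasp_force: 30.1
```

Request:
jog_arm(
  series=[
    [[0, -0.002, 0.0005], 0],
    [[0, -0.002, 0], 0],
  ],
)

```text
t: 8.25
tcp_pos: [651.4, 31.3, 311.5]
ee_rot: [0.003, 0.627, 0.779, 0.0]
force: [0.9, -10.1, 4.6]
finger_gap: 0.2
grasp_force: 30.2
```

Request:
jog_arm(
  series=[
    [[0, -0.0015, 0], 0],
    [[0, -0.001, 0], 0],
  ],
)

```text
t: 8.5
tcp_pos: [649.3, 30.8, 311.4]
ee_rot: [0.003, 0.627, 0.779, 0.0]
force: [2.1, -9.5, 3.5]
finger_gap: 0.195
grasp_force: 30.1
```

Request:
jog_arm(
  series=[
    [[0, -0.0015, 0], 0],
    [[0, -0.0015, 0], 0],
    [[0, 0, 0], 0],
  ],
)

```text
t: 8.88
tcp_pos: [646.9, 30.3, 311.2]
ee_rot: [0.003, 0.627, 0.779, 0.001]
force: [4.5, -9.4, 1.8]
finger_gap: 0.197
grasp_force: 30.0
```

Request:
jog_arm(
  series=[
    [[0, 0.0015, 0], 0],
    [[0, 0, 0], 0],
  ],
)

```text
t: 9.12
tcp_pos: [648.2, 30.5, 311.2]
ee_rot: [0.003, 0.627, 0.779, 0.0]
force: [2.6, -8.5, 3.2]
finger_gap: 0.199
grasp_force: 30.1
```

Request:
jog_arm(
  series=[
    [[0, 0, 0], 0],
    [[0, 0, 0], 0],
    [[0, 0, 0], 0],
  ],
  grip=0.45,
)

```text
t: 9.5
tcp_pos: [646.4, 32.7, 309.8]
ee_rot: [-0.0, 0.626, 0.779, 0.0]
force: [0.4, -0.3, -0.2]
finger_gap: 0.451
grasp_force: 0.0
```

```bash
python3 - <<'E'
from h import *
from bench import monitor,imaging
s=monitor.get_state(); print(s["tcp_pos"],s["force"],s["joint_pos"])
c=imaging.capture("side"); d=imaging.capture("scene"); pickle.dump((c,d),open("d3.pkl","wb"))
a=c["color"][80:280,200:360]; b=d["color"][90:310,190:390]
o=np.zeros((560,800,3),np.uint8); a=cv2.resize(a,None,fx=2.5,fy=2.5);b=cv2.resize(b,None,fx=2,fy=2)
o[:500,:400]=a; o[:440,400:]=b; cv2.imwrite("pics/s3.png",o[:,:,::-1])
E
```

```text
[646.37802144  32.66191395 309.78410676] [ 0.42527068 -0.31777315 -0.20126859] [5.03221441e-02 4.57745835e-01 5.12923171e-01 1.62591688e+00
 3.49302474e-04 1.40434653e+00]
```

View pics/s3.png

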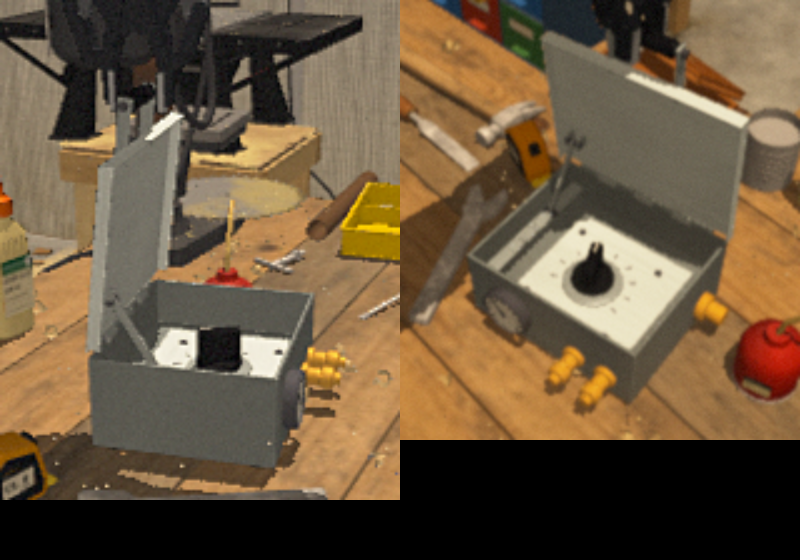

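The lid stands propped on its stay with the fingers clear. The knob is visible with its bar pointing roughly along the viewing direction. Next I raise the tool and move over the knob.

Request:
jog_arm(
  series=[
    [[0, 0, -0.015], 0],
    [[0, 0, -0.02], 0],
    [[0, 0, -0.025], 0],
    [[0, -0.025, 0], 0],
    [[0, -0.025, 0], 0],
    [[0, -0.025, 0], 0],
    [[0, 0, 0.02], 0],
    [[0, 0, 0.02], 0],
  ],
)

```text
t: 10.6
tcp_pos: [572.8, 16.3, 329.9]
ee_rot: [0.0, 0.627, 0.779, 0.0]
force: [-0.2, 0.4, 0.1]
finger_gap: 0.449
grasp_force: 0.0
```

```bash
python3 - <<'E'
from h import *
from bench import monitor,imaging
s=monitor.get_state(); print(s["tcp_pos"],s["force"],s["joint_pos"],to(s,[572.9,16.1,71]))
c=imaging.capture("wrist"); pickle.dump(c,open("w4.pkl","wb"))
cv2.imwrite("pics/w4.png",c["color"][:,:,::-1])
E
```

```text
[572.84370707  16.30685981 329.85259194] [-0.19572163  0.3631002   0.0908473 ] [2.83481740e-02 3.14675873e-01 3.42616622e-01 1.59746680e+00
 2.06681353e-04 1.38264480e+00] (array([-2.000e-01, -3.000e-01,  2.589e+02]), np.float64(1.7873))
```

View pics/w4.png

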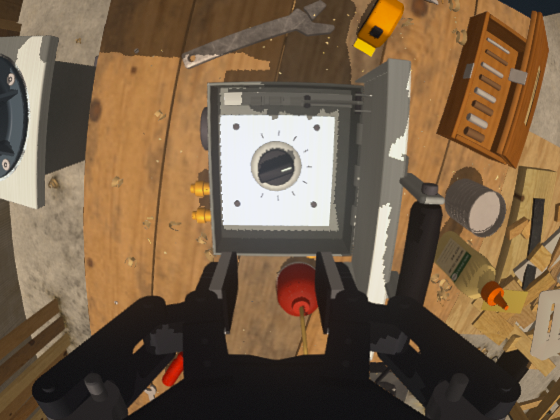

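The wrist view shows the open box from above, with the knob flange near (276,166) and the dark bar tilted, its white pointer toward (290,168). The lid and sleeve are clear behind.

```bash
python3 - <<'E'
from h import *
from bench import monitor
c=pickle.load(open("w4.pkl","rb")); im=c["color"]; g=cv2.cvtColor(im,cv2.COLOR_RGB2GRAY); s=monitor.get_state()
m=np.zeros_like(g); cv2.circle(m,(276,166),28,1,-1)
b=((g<75)&(m>0)).astype(np.uint8); n,l,st,ce=cv2.connectedComponentsWithStats(b); k=1+st[1:,4].argmax()
r=cv2.minAreaRect(np.argwhere(l==k)[:,::-1].astype(np.float32)); box=cv2.boxPoints(r); print(st[k],r)
P=fplane(c,box,95); print(P.round(1).tolist(), P.mean(0))
e=[P[1]-P[0],P[2]-P[1]]
for v in e: print(np.hypot(*v[:2]),"angle",np.arctan2(v[1],v[0]))
big=cv2.resize(im[125:210,230:325],None,fx=6,fy=6,interpolation=cv2.INTER_CUBIC); cv2.imwrite("pics/k.png",big[:,:,::-1])
print(fplane(c,[[276,166]],63))
E
```

```text
[259 149  35  33 537] ((274.0033874511719, 163.75970458984375), (28.622360229492188, 36.465789794921875), 70.82098388671875)
[[541.7, 28.0, 95.0], [578.1, 50.4, 95.0], [596.1, 21.3, 95.0], [559.2, -1.8, 95.0]] [568.76458052  24.45484717  95.        ]
42.767233583656385 angle 0.5520230722477274
34.21887462301992 angle -1.0158858734582175
[[572.97794441  16.59324468  63.        ]]
```

View pics/k.png

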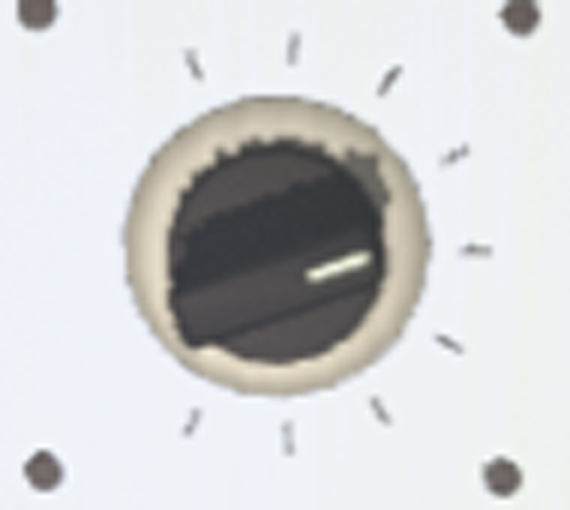

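```bash
python3 - <<'E'
from h import *
c=pickle.load(open("w4.pkl","rb"))
k=lambda p:(np.array(p,float)+.5)/6-.5+[230,125]
for n,q in(("ptr",[[308,277],[370,257]]),("low",[[195,346],[380,285]]),("up",[[175,295],[380,236]])):
    P=fplane(c,k(q),95); v=P[1]-P[0]; print(n,P.round(1).tolist(),np.arctan2(v[1],v[0]))
print(fplane(c,k([[278,245]]),63))
E
```

```text
ptr [[578.6, 18.1, 95.0], [589.6, 24.6, 95.0]] 0.5362994321161901
low [[559.6, -0.4, 95.0], [592.8, 19.6, 95.0]] 0.5418998105817687
up [[553.6, 8.9, 95.0], [590.6, 29.2, 95.0]] 0.5012174553277501
[[572.71074823  17.31444845  63.        ]]
```

Request:
jog_arm(
  series=[
    [[0, 0, 0], -10.7],
    [[0, 0, 0], -10.7],
    [[0, 0, 0], -10.7],
    [[0, 0, 0], -10.7],
    [[0, 0, 0], -10.7],
    [[0, 0, 0], -10.7],
    [[0, 0, 0], -10.7],
    [[0, 0, 0], -10.7],
  ],
)

```text
t: 11.65
tcp_pos: [573.1, 16.4, 330.2]
ee_rot: [0.0, -0.073, 0.997, 0.0]
force: [0.8, -0.5, -0.4]
finger_gap: 0.452
grasp_force: 0.0
```

Request:
jog_arm(
  series=[
    [[0, 0, 0], -10.7],
    [[0, 0, 0], -10.7],
    [[0, 0, 0], -1.2],
    [[0, 0, 0.025], 0],
    [[0, 0, 0.025], 0],
    [[0, 0, 0.025], 0],
    [[0, 0, 0.025], 0],
    [[0, 0, 0.02], 0],
  ],
)

```text
t: 12.65
tcp_pos: [572.8, 16.3, 209.0]
ee_rot: [-0.0, -0.262, 0.965, 0.0]
force: [0.4, -0.3, -0.4]
finger_gap: 0.449
grasp_force: 0.0
```

```bash
python3 - <<'E'
from h import *
from bench import monitor,imaging
s=monitor.get_state(); print(s["tcp_pos"],s["force"],s["joint_pos"],to(s,[572.9,16.3,71]))
c=imaging.capture("scene"); cv2.imwrite("pics/s5.png",cv2.resize(c["color"][60:310,190:440],None,fx=2,fy=2)[:,:,::-1])
E
```

```text
[572.8430885   16.33073309 208.97007624] [ 0.44354135 -0.27441939 -0.38496082] [ 2.84233019e-02  3.29074938e-01  5.74497924e-02  1.29981410e+00
  1.44188689e-04 -5.01519948e-01] (array([-1.00e-01, -1.00e-01,  1.38e+02]), np.float64(-2.6116))
```

View pics/s5.png

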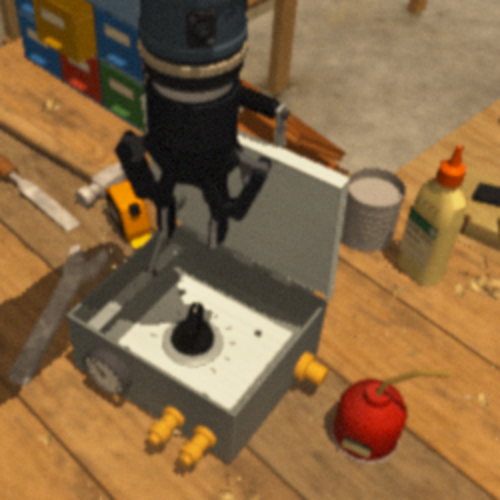

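The fingers are above the knob near (195,230) with the lid clear behind. I keep descending.

Request:
jog_arm(
  series=[
    [[0, 0, 0.02], 0],
    [[0, 0, 0.02], 0],
    [[0, 0, 0.02], 0],
    [[0, 0, 0.02], 0],
    [[0, 0, 0.015], 0],
    [[0, 0, 0.01], 0],
  ],
)

```text
t: 13.45
tcp_pos: [573.1, 16.3, 104.4]
ee_rot: [-0.0, -0.263, 0.965, 0.0]
force: [0.1, 0.3, 0.0]
finger_gap: 0.454
grasp_force: 0.0
```

Request:
jog_arm(
  series=[
    [[0, 0, 0.01], 0],
    [[0, 0, 0.01], 0],
    [[0, 0, 0.008], 0],
    [[0, 0, 0.005], 0],
    [[0, 0, 0], 0],
  ],
)

```text
t: 14.08
tcp_pos: [572.9, 16.3, 71.5]
ee_rot: [-0.0, -0.264, 0.965, 0.0]
force: [0.3, -0.4, -0.3]
finger_gap: 0.45
grasp_force: 0.0
```

Request:
jog_arm(
  series=[
    [[0, 0, 0], 0],
    [[0, 0, 0], 0],
    [[0, 0, 0], 0],
    [[0, 0, 0], 0],
    [[0, 0, 0], 0],
  ],
  grip=0.0,
  grip_force=40,
)

```text
t: 14.7
tcp_pos: [573.9, 15.6, 72.4]
ee_rot: [0.001, -0.264, 0.965, -0.001]
force: [2.4, -4.8, 1.0]
finger_gap: 0.153
grasp_force: 41.0
```

```bash
cat > st.py <<'E'
from h import *
from bench import monitor
s=monitor.get_state(); print(s["t"],s["tcp_pos"].round(2),s["force"].round(2),s["ft_torque"].round(3),s["joint_pos"].round(4),to(s,[572.9,16.3,71]),s["joint_torque"].round(3),s["grasp_force"])
E
python3 st.py
```

```text
14.7 [573.92  15.57  72.39] [ 2.38 -4.83  0.98] [-0.868 -0.426  0.076] [ 0.0278  0.4152 -0.1783  0.9754 -0.0012 -0.5059] (array([0.5, 1.2, 1.4]), np.float64(-2.608)) [  2.635 -62.548  28.84    0.897   1.348   0.123] 40.966259837150574
```

Request:
jog_arm(
  series=[
    [[-0.0005, -0.001, -0.001], 0],
    [[0, 0, 0], 0],
    [[0, 0, 0], 3],
    [[0, 0, 0], 3],
    [[0, 0, 0], 0],
  ],
)

```text
t: 15.32
tcp_pos: [573.9, 15.5, 72.5]
ee_rot: [-0.0, -0.213, 0.977, -0.0]
force: [3.0, -3.5, -9.3]
finger_gap: 0.156
grasp_force: 39.6
```

```bash
python3 st.py
```

```text
15.325 [573.92  15.47  72.46] [ 2.95 -3.51 -9.29] [-0.632 -0.702 -0.165] [ 2.710e-02  4.166e-01 -1.757e-01  9.788e-01 -3.000e-04 -4.023e-01] (array([0.6, 1.2, 1.5]), np.float64(-2.7122)) [  2.347 -67.926  31.305   1.489   1.075   0.295] 39.611361622810364
```

Request:
jog_arm(
  series=[
    [[0, 0, 0], 2],
    [[0, 0, 0], 2],
    [[0, 0, 0], 0],
  ],
)

```text
t: 15.7
tcp_pos: [574.0, 15.4, 72.5]
ee_rot: [-0.0, -0.179, 0.984, -0.0]
force: [3.6, -4.4, -9.1]
finger_gap: 0.153
grasp_force: 39.5
```

```bash
python3 st.py
```

```text
15.7 [574.    15.4   72.48] [ 3.6  -4.36 -9.08] [-0.756 -0.791 -0.025] [ 2.710e-02  4.166e-01 -1.757e-01  9.787e-01 -5.000e-04 -3.328e-01] (array([0.7, 1.2, 1.5]), np.float64(-2.7817)) [  2.538 -68.229  31.329   1.617   1.217   0.169] 39.48684275150299
```

Request:
jog_arm(
  series=[
    [[-0.0005, -0.001, 0.001], 0],
    [[0, 0, 0], 0],
    [[0, 0, 0], 1],
    [[0, 0, 0], 0],
    [[0, 0, 0], 0],
  ],
)

```text
t: 16.32
tcp_pos: [574.1, 15.3, 72.4]
ee_rot: [-0.0, -0.17, 0.985, 0.0]
force: [-4.7, 0.4, 5.9]
finger_gap: 0.156
grasp_force: 41.7
```

```bash
cat > rd.py <<'E'
from h import *
from bench import monitor,imaging
L=[]
for i in range(5):
    imaging.capture("side"); s=monitor.get_state(); L.append(np.r_[s["force"],s["ft_torque"],s["joint_torque"][5],s["joint_pos"][5],to(s,[0,0,0])[1]])
L=np.array(L); print(s["t"],s["tcp_pos"].round(2),L.mean(0).round(3),"sd",L.std(0).round(3)[5:7])
E
python3 rd.py
```

```text
16.575 [574.16  15.28  72.36] [-4.605 -0.12   5.931  0.055  0.923 -0.011  0.01  -0.316 -2.799] sd [0.031 0.   ]
```

Request:
jog_arm(
  series=[
    [[0, 0, 0], 2],
    [[0, 0, 0], 0],
  ],
)

```text
t: 16.82
tcp_pos: [574.2, 15.3, 72.4]
ee_rot: [-0.0, -0.153, 0.988, 0.0]
force: [-5.3, -0.4, 5.8]
finger_gap: 0.153
grasp_force: 41.6
```

```bash
python3 rd.py
```

```text
17.075 [574.16  15.25  72.36] [-4.779 -0.117  5.922  0.047  0.919 -0.071 -0.063 -0.281 -2.834] sd [0.006 0.023]
```

Request:
jog_arm(
  series=[
    [[0, 0, 0], 1],
    [[0, 0, 0], 1],
    [[0, 0, 0], 1],
  ],
)

```text
t: 17.45
tcp_pos: [574.2, 15.2, 72.4]
ee_rot: [-0.0, -0.127, 0.992, 0.0]
force: [-4.9, -0.7, 5.9]
finger_gap: 0.153
grasp_force: 41.7
```

```bash
python3 st.py; python3 rd.py
```

```text
17.45 [574.18  15.23  72.37] [-4.88 -0.65  5.94] [-0.022  0.864  0.109] [ 2.620e-02  4.172e-01 -1.750e-01  9.791e-01  6.000e-04 -2.286e-01] (array([1. , 1.4, 1.4]), np.float64(-2.8868)) [  0.178 -60.5    31.247  -1.924   0.071  -0.112] 41.703863739967346
17.7 [574.19  15.22  72.36] [-4.792 -0.663  5.624 -0.016  0.889  0.01   0.048 -0.229 -2.887] sd [0.042 0.08 ]
```

Request:
jog_arm(
  series=[
    [[0, 0, 0], 1],
    [[0, 0, 0], 1],
    [[0, 0, 0], 1],
  ],
)

```text
t: 18.08
tcp_pos: [574.2, 15.2, 72.4]
ee_rot: [-0.0, -0.101, 0.995, 0.0]
force: [-4.8, -0.9, 6.4]
finger_gap: 0.155
grasp_force: 41.7
```

```bash
python3 st.py; python3 rd.py
```

```text
18.075 [574.19  15.16  72.36] [-4.81 -0.92  6.44] [-0.076  0.891  0.048] [ 2.610e-02  4.173e-01 -1.750e-01  9.791e-01  5.000e-04 -1.762e-01] (array([1. , 1.4, 1.4]), np.float64(-2.9393)) [  0.318 -60.519  31.23   -1.897   0.147  -0.111] 41.70816242694855
18.325 [574.21  15.15  72.35] [-4.727 -0.762  5.774 -0.051  0.863  0.008  0.047 -0.176 -2.939] sd [0.035 0.08 ]
```

Request:
jog_arm(
  series=[
    [[0, 0, 0], 1],
    [[0, 0, 0], 1],
    [[0, 0, 0], 1],
  ],
)

```text
t: 18.7
tcp_pos: [574.2, 15.1, 72.4]
ee_rot: [-0.0, -0.075, 0.997, 0.0]
force: [-3.6, -1.6, 4.8]
finger_gap: 0.155
grasp_force: 41.7
```

```bash
python3 st.py; python3 rd.py
```

```text
18.7 [574.21  15.11  72.37] [-3.57 -1.65  4.85] [-0.075  0.834  0.11 ] [ 2.610e-02  4.172e-01 -1.750e-01  9.791e-01  4.000e-04 -1.238e-01] (array([1.1, 1.4, 1.4]), np.float64(-2.9917)) [  0.461 -60.536  31.216  -1.876   0.224  -0.111] 41.70226871967316
18.95 [574.2   15.12  72.37] [-4.269 -1.029  6.073 -0.145  0.907  0.009  0.048 -0.124 -2.992] sd [0.029 0.08 ]
```

Request:
jog_arm(
  series=[
    [[0, 0, 0], 1],
    [[0, 0, 0], 1],
    [[0, 0, 0], 1],
  ],
)

```text
t: 19.32
tcp_pos: [574.2, 15.1, 72.3]
ee_rot: [-0.0, -0.049, 0.999, 0.0]
force: [-4.6, -2.1, 5.6]
finger_gap: 0.156
grasp_force: 41.7
```

```bash
python3 st.py; python3 rd.py
```

```text
19.325 [574.23  15.08  72.35] [-4.61 -2.1   5.63] [-0.185  0.858  0.149] [ 2.610e-02  4.173e-01 -1.750e-01  9.791e-01  3.000e-04 -7.150e-02] (array([1.2, 1.3, 1.3]), np.float64(-3.044)) [  0.603 -60.548  31.205  -1.859   0.302  -0.11 ] 41.69810593128204
19.575 [574.22  15.08  72.36] [-4.698e+00 -1.217e+00  5.893e+00 -1.820e-01  8.810e-01 -4.000e-03
  4.900e-02 -7.200e-02 -3.044e+00] sd [0.016 0.08 ]
```

Request:
jog_arm(
  series=[
    [[0, 0, 0], 1],
    [[0, 0, 0], 1],
    [[0, 0, 0], 1],
  ],
)

```text
t: 19.95
tcp_pos: [574.2, 15.0, 72.4]
ee_rot: [-0.0, -0.023, 1.0, 0.0]
force: [-3.9, -0.9, 5.4]
finger_gap: 0.153
grasp_force: 41.7
```

```bash
python3 st.py
```

```text
19.95 [574.25  15.    72.37] [-3.87 -0.9   5.4 ] [-0.242  0.845  0.109] [ 2.600e-02  4.173e-01 -1.750e-01  9.791e-01  2.000e-04 -1.910e-02] (array([1.3, 1.4, 1.4]), np.float64(-3.0965)) [  0.747 -60.555  31.198  -1.847   0.381  -0.11 ] 41.69484078884125
```

Request:
jog_arm(
  series=[
    [[0, 0, 0], 1],
    [[0, 0, 0], 1],
    [[0, 0, 0], 1],
  ],
)

```text
t: 20.32
tcp_pos: [574.2, 14.9, 72.4]
ee_rot: [-0.0, 0.004, 1.0, 0.0]
force: [-4.0, -2.6, 6.4]
finger_gap: 0.15
grasp_force: 41.7
```

```bash
python3 st.py
```

```text
20.325 [574.24  14.94  72.37] [-3.97 -2.57  6.35] [-0.278  0.883  0.127] [ 2.600e-02  4.173e-01 -1.750e-01  9.791e-01  1.000e-04  3.330e-02] (array([1.3, 1.3, 1.4]), np.float64(3.1343)) [  0.891 -60.559  31.194  -1.841   0.46   -0.109] 41.71027958393097
```

Request:
jog_arm(
  series=[
    [[0, 0, 0], 1],
    [[0, 0, 0], 1],
    [[0, 0, 0], 1],
  ],
)

```text
t: 20.7
tcp_pos: [574.2, 14.9, 72.4]
ee_rot: [-0.0, 0.03, 1.0, -0.0]
force: [-4.2, -2.5, 5.3]
finger_gap: 0.156
grasp_force: 41.7
```

```bash
python3 st.py
```

```text
20.7 [574.23  14.9   72.35] [-4.2  -2.5   5.32] [-0.341  0.818  0.145] [ 0.0259  0.4173 -0.175   0.9791  0.      0.0856] (array([1.4, 1.3, 1.4]), np.float64(3.0819)) [  1.035 -60.557  31.195  -1.838   0.54   -0.109] 41.71203374862671
```

Request:
jog_arm(
  series=[
    [[0, 0, 0], 1],
    [[0, 0, 0], 1],
    [[0, 0, 0], 1],
  ],
)

```text
t: 21.08
tcp_pos: [574.3, 14.8, 72.4]
ee_rot: [-0.0, 0.056, 0.998, -0.0]
force: [-4.0, -3.3, 5.5]
finger_gap: 0.151
grasp_force: 41.7
```

```bash
python3 st.py
```

```text
21.075 [574.25  14.84  72.37] [-3.99 -3.27  5.53] [-0.445  0.774  0.088] [ 2.590e-02  4.173e-01 -1.750e-01  9.790e-01 -1.000e-04  1.380e-01] (array([1.5, 1.3, 1.4]), np.float64(3.0295)) [  1.18  -60.552  31.199  -1.841   0.619  -0.108] 41.71345889568329
```

Request:
jog_arm(
  series=[
    [[0, 0, 0], 1],
    [[0, 0, 0], 1],
    [[0, 0, 0], 1],
  ],
)

```text
t: 21.45
tcp_pos: [574.2, 14.8, 72.3]
ee_rot: [-0.0, 0.082, 0.997, -0.0]
force: [-4.0, -2.2, 5.5]
finger_gap: 0.153
grasp_force: 41.7
```

```bash
python3 st.py
```

```text
21.45 [574.25  14.78  72.35] [-3.99 -2.2   5.5 ] [-0.477  0.764  0.103] [ 2.590e-02  4.173e-01 -1.750e-01  9.790e-01 -2.000e-04  1.903e-01] (array([1.6, 1.3, 1.3]), np.float64(2.9771)) [  1.321 -60.544  31.206  -1.849   0.698  -0.107] 41.71567976474762
```

Request:
jog_arm(
  series=[
    [[0, 0, 0], 1],
    [[0, 0, 0], 1],
    [[0, 0, 0], 1],
  ],
)

```text
t: 21.82
tcp_pos: [574.2, 14.8, 72.3]
ee_rot: [-0.0, 0.108, 0.994, -0.0]
force: [-4.5, -3.9, 6.3]
finger_gap: 0.155
grasp_force: 41.7
```

```bash
python3 st.py
```

```text
21.825 [574.24  14.76  72.34] [-4.51 -3.95  6.35] [-0.538  0.793  0.119] [ 2.590e-02  4.173e-01 -1.750e-01  9.790e-01 -3.000e-04  2.427e-01] (array([1.6, 1.2, 1.3]), np.float64(2.9247)) [  1.462 -60.532  31.217  -1.86    0.776  -0.105] 41.71587824821472
```

Request:
jog_arm(
  series=[
    [[0, 0, 0], 1],
    [[0, 0, 0], 1],
    [[0, 0, 0], 1],
  ],
)

```text
t: 22.2
tcp_pos: [574.2, 14.7, 72.3]
ee_rot: [-0.0, 0.134, 0.991, -0.0]
force: [-4.2, -2.7, 5.5]
finger_gap: 0.153
grasp_force: 41.7
```

```bash
python3 st.py
```

```text
22.2 [574.21  14.69  72.34] [-4.16 -2.73  5.52] [-0.612  0.905  0.129] [ 2.580e-02  4.173e-01 -1.750e-01  9.791e-01 -4.000e-04  2.950e-01] (array([1.7, 1.2, 1.3]), np.float64(2.8724)) [  1.578 -60.515  31.231  -1.875   0.859  -0.07 ] 41.74687385559082
```

Request:
jog_arm(
  series=[
    [[0, 0, 0], 1],
    [[0, 0, 0], 1],
    [[0, 0, 0], 1],
  ],
)

```text
t: 22.58
tcp_pos: [574.2, 14.6, 72.4]
ee_rot: [-0.0, 0.16, 0.987, -0.0]
force: [-4.7, -3.0, 6.1]
finger_gap: 0.151
grasp_force: 41.8
```

```bash
python3 st.py
```

```text
22.575 [574.22  14.65  72.35] [-4.67 -3.04  6.13] [-0.677  0.836  0.151] [ 2.580e-02  4.173e-01 -1.750e-01  9.791e-01 -5.000e-04  3.473e-01] (array([1.8, 1.2, 1.4]), np.float64(2.8201)) [ 1.6940e+00 -6.0493e+01  3.1247e+01 -1.8950e+00  9.4200e-01 -3.5000e-02] 41.79290592670441
```

Request:
jog_arm(
  series=[
    [[0, 0, 0], 1],
    [[0, 0, 0], 1],
    [[0, 0, 0], 0.5],
  ],
)

```text
t: 22.95
tcp_pos: [574.2, 14.6, 72.3]
ee_rot: [-0.0, 0.181, 0.983, -0.0]
force: [-3.9, -4.9, 6.8]
finger_gap: 0.157
grasp_force: 41.8
```

```bash
python3 st.py;python3 rd.py
```

```text
22.95 [574.21  14.59  72.35] [-3.9  -4.9   6.79] [-0.723  0.842  0.256] [ 2.570e-02  4.173e-01 -1.750e-01  9.791e-01 -6.000e-04  3.907e-01] (array([1.8, 1.1, 1.3]), np.float64(2.7766)) [  1.777 -60.478  31.262  -1.912   1.003   0.165] 41.83471441268921
23.2 [574.22  14.6   72.38] [-4.064 -3.804  5.994 -0.675  0.836  0.159  0.178  0.391  2.777] sd [0.04  0.037]
```

Request:
jog_arm(
  series=[
    [[0, 0, 0], 0],
    [[0, 0, 0], 0],
    [[0, 0, 0], 0],
    [[0, 0, -0.005], 0],
    [[0, 0, -0.01], 0],
    [[0, 0, -0.02], 0],
    [[0, 0, -0.025], 0],
    [[0, 0, -0.025], 0],
  ],
  grip=0.45,
)

```text
t: 24.2
tcp_pos: [574.9, 14.9, 158.4]
ee_rot: [0.0, 0.181, 0.983, 0.0]
force: [0.8, -0.3, -0.6]
finger_gap: 0.453
grasp_force: 0.0
```

Request:
jog_arm(
  series=[
    [[0, 0, -0.025], 0],
    [[0, 0, -0.025], 0],
    [[0, 0, -0.025], 0],
    [[0, 0, -0.025], 0],
    [[0, 0, -0.025], 0],
    [[0, 0, -0.025], 0],
    [[0, 0, -0.02], 0],
    [[0, 0, 0], 0],
  ],
)

```text
t: 25.2
tcp_pos: [575.3, 14.9, 328.7]
ee_rot: [0.002, 0.181, 0.983, 0.0]
force: [-0.4, 1.0, -1.0]
finger_gap: 0.45
grasp_force: 0.0
```

```bash
python3 - <<'E'
from h import *
from bench import monitor,imaging
s=monitor.get_state(); print(s["tcp_pos"],s["force"],s["ft_torque"])
a=imaging.capture("scene")["color"][60:310,190:440]; b=imaging.capture("wrist")["color"][50:300,150:500]
o=np.zeros((500,800,3),np.uint8); o[:400,:400]=cv2.resize(a,(400,400)); o[:286,400:]=cv2.resize(b,(400,286)); cv2.imwrite("pics/f.png",o[:,:,::-1])
E
```

```text
[575.34005416  14.9304895  328.71133822] [-0.38765551  0.97665127 -0.95747547] [ 0.01067516 -0.04209906  0.003986  ]
```

View pics/f.png

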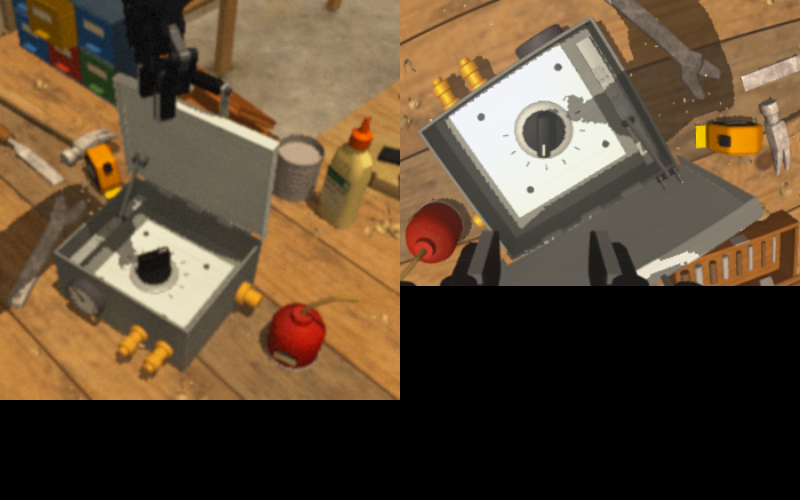

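The lid stands propped, and the knob bar at (543,132) still lines up with the tool, so it has not sprung back. The tools look undisturbed.

```bash
python3 -c "
from bench import job
print(job.hand_in())"
```

```text
the job is handed in; nothing more can be done
None
```

I handed the job in: the lid stands propped in its last notch, and the valve is turned onto its seat and nipped up to about 0.1 N m above friction (estimated from the wrist torque). The tools look undisturbed in the last pictures; the hand-in returned no verdict.

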